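# Slide the router-table insert home and close its keeper

### The arm

A 7-joint arm with a two-finger parallel gripper is mounted at the origin on the work surface. World frame = base frame: x ahead of the robot, y to its left, z up, the work surface at z = 0. Lengths are in m, angles in rad, forces in N, time in s.
With the tool pointing down it reaches from about 0.425 to 0.925 m from the base axis. Payload 6.8 kg.
Tool frame: the origin (TCP) lies at the very end of the fingers, on their centre line; the grasp point (between the pads) lies 19 mm behind it; z points along the fingers, x is the direction in which the jaws open and shut, and the axes are right-handed (so a half turn about z gives the same grasp; the last joint's range is limited). The gripper opens to 85 mm and grips with 20 to 120 N. Pads are 22 mm wide; open, the fingers measure 114 mm over their backs; the gripper's body (76 mm by 85 mm) begins 54 mm behind the grasp point. The pads swing forward as they close: fully open they stand 13 mm farther back than shut.
Start: joints at [1.075, 0.477, 0.022, 1.555, -0.011, 1.109, -0.083], TCP at [0.255, -0.625, 0.204] pointing down, gripper open.
Joint ranges: [-2.96, 2.96], [-0.34, 2.1], [-1.41, 1.46], [0.24, 2.44], [-1.37, 4.51], [0.17, 1.92], [-2.96, 2.96]. Speed limits (rad/s): [2.39, 2.39, 3.14, 3.14, 3.14, 3.14, 3.14].

### API

Orientations are given as a rotation vector (axis times angle).
In Python, from bench import get_obs, imaging, hand_in gives the robot as it stands.
- The arm moves only by the tool send_rows, never from a script. Its argument "motion" is a list of rows, each an object with "dp": the shift along the world's x, y, z in m, a list of three; "rot": the turn, a rotation vector about the world's x, y, z in rad, a list of three; "grip": the finger opening in m, from 0 to 0.0854. In form: [{"dp": [dx, dy, dz], "rot": [ax, ay, az], "grip": grip}, ...]. A call has 1 to 20 rows; each row shifts and turns the pose as measured when the row begins; what a row does not reach is not made up. A row lasts 1/8 s, in which the tool goes at most 62.5 mm and 10.7 degrees, less where a joint would pass 70% of its speed; a pose out of reach is approached as far as the arm can. A call is refused whole if a number of a shift passes 0.0625 or a number of a turn 0.188, either way. A call with a gripper value outside its range is refused whole. The fingers move at their own pace and stop on an object; "grip_force" is the grip in N (left out, the last holds). Time passes only in rows, so rows that do not move let the fingers close. It gives the time, the measured TCP pose, the force and the opening at its end, in the units of the state.
- get_obs(): the state, without advancing time (a new reading comes with each control period).
- imaging.grab_frame(name): name is "side" or "top" or "wrist"; returns a dict with "img" (400x640x3 uint8, red, green, blue), "fx", "fy", "cx", "cy" (pixels), "R" (3x3) and "t" (3): a world point X has camera coordinates R X + t. Camera axes: x right, y down, z forward; pixel columns grow to the right and rows downward; lengths in m; the calibration is good to about 2 mm. The wrist camera is an equidistant fisheye: a pixel r from the principal point sees the ray r / f radians off the axis. A picture is of the moment at which its call begins. There is no depth.
- hand_in(): hands the job in, once; it reports no verdict.
The state is a dict: "clock": time; "joints": joint angles; "qvel": joint speeds; "tau": joint torques, N m; "tcp_pos": TCP position; "orientation": TCP orientation; "contact_force": force on the tool from outside, world axes, zero at the start; "moment": the same for the moment, N m; "grip_width": finger opening in m.
Only numpy, scipy, OpenCV 4.12 (cv2) and the standard library are available. Lean on these libraries where they do the work, as an engineer would, in place of code of your own. Each camera call takes 0.05 s, during which the arm holds its last target. There are 200 camera calls.

### The job

With the fingertips, push the red insert disc across the router plate, without picking it up, until it drops over the rim and lies flush in the round recess. Then push the orange keeper by its black knob round to its stop, so that it lies over the insert and keeps it in. Leave the white ring, the glue bottle and the spanner where they are.

Things in the scene. Friction and masses are not known exactly. Their poses are not given: they have to be found in the camera images.
- plate: Fixed aluminium router plate, 300 mm (its x) by 280 mm (its y), screwed on a plywood board 330 by 310 mm. Origin at the centre of the board's underside, on the bench; the plate's flat top is 36 mm above it. x runs from the side where the discs lie towards the recess; z up.
- recess (a point): Centre of the mouth of the one round recess in the plate, level with the plate's top, 45 mm from the plate's centre along its +x; axes as the plate's. Recess 74 mm in diameter, 8 mm deep, flat floor with a dark circle in its middle, slightly bevelled rim.
- insert: The red insert itself, loose; origin at the centre of its underside, z along its axis.
- insert_center (a point): Centre (half-way up) of the red insert: a solid metal disc, 70 mm in diameter, 8 mm thick, 60 to 120 g, with a small black dot on top. It starts lying flat on the plate, 115 to 155 mm from the recess, left or right of the plate's x axis. It begins to tip into the recess when its centre is about 12 mm from the recess's centre; when seated its top is flush with the plate and this point is 4 mm below the recess's mouth.
- keeper (a joint): Angle of the orange keeper about its upright pivot: 0 = fully open (square to the line from pivot to recess centre), 1.57 = at its stop, closed, pointing from the pivot at the recess's centre. It grows clockwise seen from above, starts between 0 and 0.45, stays where left; about 1.1 N at the knob moves it.
- keeper_pivot (a point): Pivot of the keeper at plate-top level, 60 mm from the recess's centre, on the far (+x) left (+y) diagonal of the plate. The keeper is a flat bar 16 mm wide, from 8 mm behind the pivot to 45 mm beyond it, its underside 2 mm and its top 7 mm above the plate; the pivot's screw head reaches 10 mm above the plate. Closed, the bar covers some 20 mm of the seated insert.
- keeper_knob (a point): Centre of the keeper's black upright knob, half-way up: 12 mm in diameter, 22 mm tall (from 7 to 29 mm above the plate), 38 mm from the pivot along the bar.
- small_ring_center (a point): Centre (half-way up) of a loose white plastic ring, 50 mm outside, 24 mm hole, 8 mm thick, lying on the plate on the other side of its x axis from the insert. To be left alone.
- glue: Loose standing yellow glue bottle with red cap, 52 mm in diameter, 130 mm tall, beside the plate on its +y side; origin under its centre. To be left alone.
- spanner: Loose steel spanner, 170 mm long, lying on the bench beside the plate on its -y side; origin at its middle underneath, x along it. To be left alone.

How it is judged:
By the outcome, as a careful person would: the job done as asked, in the order asked, and still so for the second after the job is handed in, with the robot touching nothing.
It also fails if it takes over 54 s, if anything falls off the work surface, if the arm or the gripper's body presses on something with over 40 N, if the wrist force passes 120 N, or if a joint passes its speed limit or range.

## Working session

There is one attempt and no reset: what is moved stays moved. The work goes in short steps, Python scripts to look and compute and a tool call to move; the robot and the scene stay as the last step left them, time stands still between calls to the robot, and variables do not carry over. Pictures are saved under pics/ and viewed, about 8 in all and at most 12, crops included, and the job is handed in when it is done.

Besides the shell and the picture viewer there is one more tool, called in YAML: its name, and indented under it one key for each argument. send_rows: Moves the arm, as the interface text tells. Its arguments: {"type":"object","properties":{"motion":{"type":"array","items":{"type":"object","properties":{"dp":{"type":"array","items":{"type":"number"}},"rot":{"type":"array","items":{"type":"number"}},"grip":{"type":"number"}}}},"grip_force":{"type":"number"}},"required":["motion"]}

```bash
mkdir -p pics; ls
cat > h.py <<'E'
import numpy as np, cv2
from bench import get_obs, imaging, hand_in
def grab(n,f):
    d=imaging.grab_frame(n); cv2.imwrite(f'pics/{f}.png',d['img'][:,:,::-1])
    np.savez(f'pics/{f}.npz',**{k:d[k] for k in d}); return d
def ray(d,u,v,fish=False):
    R=np.array(d['R']);t=np.array(d['t'])
    a=np.array([(u-d['cx'])/d['fx'],(v-d['cy'])/d['fy']])
    if fish:
        th=np.linalg.norm(a); c=np.r_[a/max(th,1e-9)*np.sin(th),np.cos(th)]
    else: c=np.r_[a,1]
    return -R.T@t, R.T@c
def at(d,u,v,z,fish=False):
    o,r=ray(d,u,v,fish); return o+r*(z-o[2])/r[2]
def tri(rs):
    A=0;b=0
    for o,r in rs:
        r=r/np.linalg.norm(r);P=np.eye(3)-np.outer(r,r);A=A+P;b=b+P@o
    return np.linalg.solve(A,b)
def proj(d,X):
    c=np.array(d['R'])@X+np.array(d['t']); return c[0]/c[2]*d['fx']+d['cx'],c[1]/c[2]*d['fy']+d['cy']
E
python3 - <<'E'
from h import *
for n in ('top','side'):
    d=grab(n,n+'0'); print(n,d['fx'],d['cx'],d['cy'],-np.array(d['R']).T@d['t'],np.array(d['R']).round(2).tolist())
print(get_obs())
E
```

```text
pics
top 476.2122628725773 315.5129355868485 192.77388218801943 [0.3965626  0.06190645 1.17582708] [[0.03, -1.0, 0.01], [-0.98, -0.03, -0.19], [0.19, -0.0, -0.98]]
side 372.3636475952922 322.1192317119752 190.29676109486496 [ 0.27056182 -0.50578732  0.727176  ] [[0.87, -0.49, 0.02], [-0.33, -0.62, -0.71], [0.36, 0.62, -0.7]]
{'clock': 0.1, 'joints': array([ 1.07493331,  0.47774714,  0.02233328,  1.55639634, -0.01148347,
        1.10930256, -0.08310432]), 'qvel': array([ 0.00031833,  0.00033568,  0.00200864, -0.00234069,  0.00053337,
        0.00062592,  0.00048008]), 'tau': array([ 3.62071478e-03, -5.97757888e+01,  1.61310408e+00, -2.81954473e+01,
        1.27724488e-02,  5.00619295e-03, -2.54848072e-05]), 'tcp_pos': array([ 0.25498481, -0.62432949,  0.20308442]), 'orientation': array([-2.60714846e+00,  1.75130501e+00,  2.36235116e-03]), 'contact_force': array([-1.24226573,  0.32241009, -0.15411926]), 'moment': array([0.02330938, 0.02817064, 0.03078243]), 'grip_width': 0.08525192211649048}
```

View pics/top0.png

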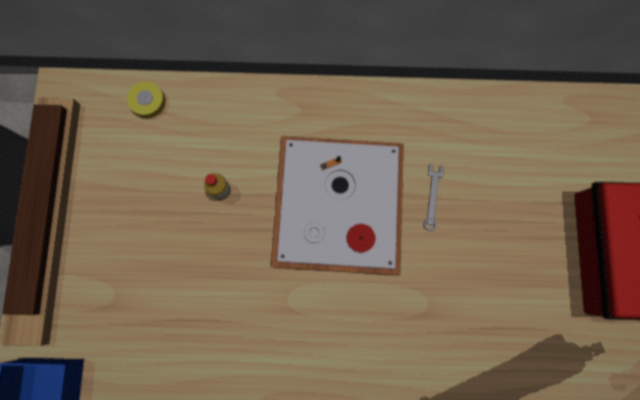

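View pics/side0.png

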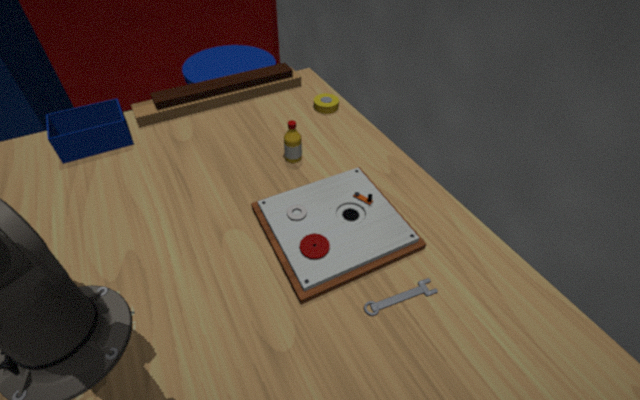

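Top view: the insert is at (361,238), recess (340,184), ring (314,232) and keeper (321,166)–(339,158). In the side view the insert is at (315,246) and the recess at (351,214). I'll enlarge both to read them more closely.

Run:
```python
import cv2,numpy as np
a=cv2.imread('pics/top0.png')[130:280,265:415]; b=cv2.imread('pics/side0.png')[160:300,245:430]
a=cv2.resize(a,None,fx=4,fy=4,interpolation=cv2.INTER_CUBIC)
cv2.imwrite('pics/c1.png',a)
b=cv2.resize(b,None,fx=4,fy=4,interpolation=cv2.INTER_CUBIC)
cv2.imwrite('pics/c2.png',b)
```

```text
(no output)
```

View pics/c1.png

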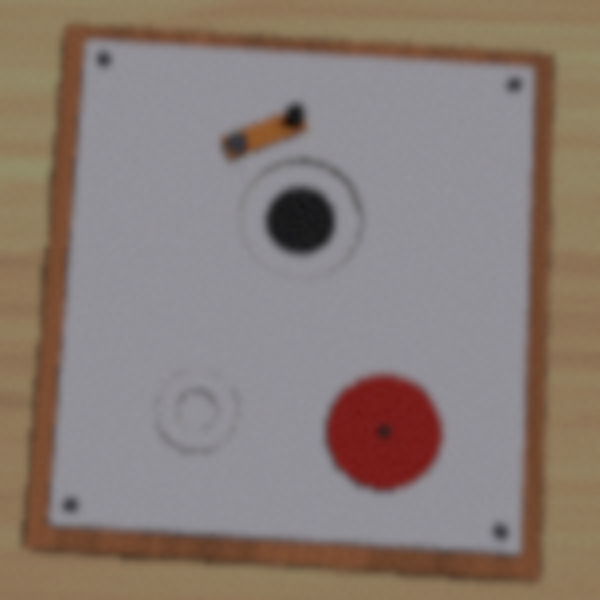

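View pics/c2.png

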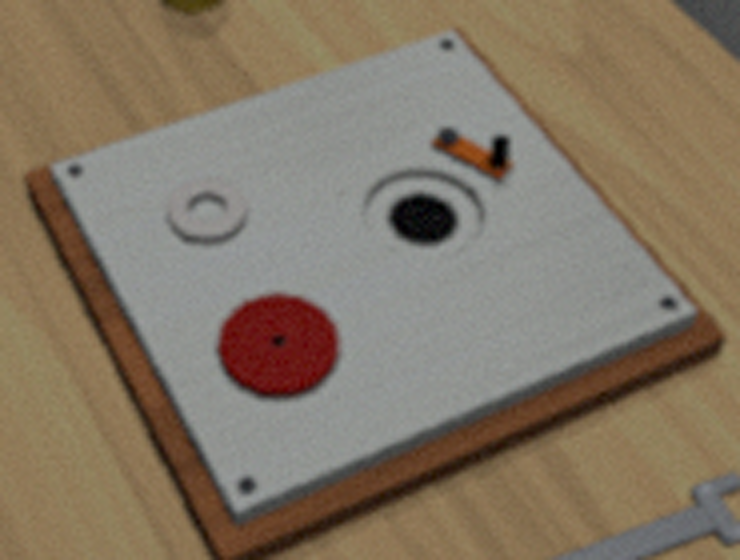

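Top crop: corner screws at (104,60), (514,85), (70,505) and (500,531), insert dot (384,431), recess centre (301,219), pivot (235,144), knob top (295,107). Side crop: screws at (447,45), (668,302), (75,170) and (247,485), dot (279,341), recess floor circle (423,219), pivot (448,135), knob top (501,140).

Run:
```python
from h import *
T=np.load('pics/top0.npz');S=np.load('pics/side0.npz')
pts=dict(TL=((104,60),(447,45)),TR=((514,85),(668,302)),BL=((70,505),(75,170)),BR=((500,531),(247,485)),dot=((384,431),(279,341)),floor=((300,220),(423,219)),pivot=((235,144),(448,135)),knobtop=((295,107),(501,140)),ring=((197,409),(207,210)))
P={}
for k,(a,b) in pts.items():
    a=((a[0]+.5)/4-.5+265,(a[1]+.5)/4-.5+130); b=((b[0]+.5)/4-.5+245,(b[1]+.5)/4-.5+160)
    P[k]=tri([ray(T,*a),ray(S,*b)]); 
    z=dict(dot=.044,floor=.028,pivot=.046,knobtop=.065,ring=.044).get(k,.036)
    print(k,P[k].round(4),'top@z',at(T,*a,z).round(4)[:2],'side@z',at(S,*b,z).round(4)[:2])
    P[k]=(at(T,*a,z)+at(S,*b,z))/2
ctr=(P['TL']+P['TR']+P['BL']+P['BR'])/4; ax=P['TL']+P['TR']-P['BL']-P['BR']; yaw=np.arctan2(ax[1],ax[0])
ay=P['TL']+P['BL']-P['TR']-P['BR'];yaw2=np.arctan2(-ay[0],ay[1])
print('ctr',ctr,yaw,yaw2)
yaw=(yaw+yaw2)/2
X=np.array([np.cos(yaw),np.sin(yaw)]);Y=np.array([-X[1],X[0]])
rec=ctr[:2]+.045*X; piv=rec+.06*(X+Y)/2**.5
print('rec',rec,'pivot',piv)
d=rec-P['dot'][:2];print('dist',np.linalg.norm(d),'dir',np.arctan2(d[1],d[0]))
k=P['knobtop'][:2]-piv;l=rec-piv
print('knob r',np.linalg.norm(k),'angles knob,rec',np.degrees(np.arctan2(k[1],k[0])),np.degrees(np.arctan2(l[1],l[0])))
```

```text
TL [0.7422 0.1218 0.0377] top@z [0.7425 0.122 ] side@z [0.7438 0.1233]
TR [ 0.7329 -0.1328  0.0393] top@z [ 0.7338 -0.1333] side@z [ 0.7353 -0.1311]
BL [0.4674 0.1319 0.038 ] top@z [0.4671 0.1322] side@z [0.4684 0.1337]
BR [ 0.4587 -0.1233  0.0377] top@z [ 0.4586 -0.1235] side@z [ 0.4594 -0.1224]
dot [ 0.5154 -0.0532  0.0453] top@z [ 0.5154 -0.0533] side@z [ 0.5161 -0.0524]
floor [ 0.6456 -0.002   0.0295] top@z [ 0.6459 -0.0021] side@z [ 0.6465 -0.0009]
pivot [0.6886 0.0393 0.0471] top@z [0.6884 0.0395] side@z [0.6898 0.0401]
knobtop [0.7062 0.0047 0.0656] top@z [0.7075 0.0042] side@z [0.7052 0.0054]
ring [0.5254 0.0584 0.0419] top@z [0.5254 0.0583] side@z [0.5244 0.0567]
ctr [6.01093586e-01 1.26694616e-04 3.60000000e-02] -0.0354633199692217 -0.033963172299507176
rec [ 0.64606648 -0.00143509] pivot [0.68993979 0.0394933 ]
dist 0.14010766094895954 dir 0.3757190340552081
knob r 0.03839554904496692 angles knob,rec -64.68556141934457 -136.9889224966979
```

send_rows:
  motion:
    - {"dp": [0.016, 0.042, 0], "rot": [0, 0, 0], "grip": 0.04}
    - {"dp": [0.016, 0.042, 0], "rot": [0, 0, 0], "grip": 0.04}
    - {"dp": [0.016, 0.042, 0], "rot": [0, 0, 0], "grip": 0.04}
    - {"dp": [0.016, 0.042, 0], "rot": [0, 0, 0], "grip": 0.04}
    - {"dp": [0.016, 0.042, -0.01], "rot": [0, 0, 0], "grip": 0.04}
    - {"dp": [0.016, 0.042, -0.01], "rot": [0, 0, 0], "grip": 0.04}
    - {"dp": [0.016, 0.042, -0.01], "rot": [0, 0, 0], "grip": 0.04}
    - {"dp": [0.016, 0.042, -0.01], "rot": [0, 0, 0], "grip": 0.04}
    - {"dp": [0.016, 0.042, -0.01], "rot": [0, 0, 0], "grip": 0.04}
    - {"dp": [0.016, 0.042, -0.01], "rot": [0, 0, 0], "grip": 0.04}
    - {"dp": [0.016, 0.042, -0.01], "rot": [0, 0, 0], "grip": 0.04}
    - {"dp": [0.016, 0.042, -0.01], "rot": [0, 0, 0], "grip": 0.04}
    - {"dp": [0.016, 0.042, 0], "rot": [0, 0, 0], "grip": 0.04}

```text
clock: 1.72
tcp_pos: [0.4623, -0.0627, 0.1172]
orientation: [2.6, -1.761, -0.009]
contact_force: [0.8, 0.0, -0.4]
grip_width: 0.0401
```

send_rows:
  motion:
    - {"dp": [0.003, -0.006, -0.03], "rot": [0, 0, 0], "grip": 0.04}
    - {"dp": [0.002, -0.003, -0.03], "rot": [0, 0, 0], "grip": 0.04}
    - {"dp": [0, 0, -0.006], "rot": [0, 0, 0], "grip": 0.04}
    - {"dp": [0, 0, 0], "rot": [0, 0, 0], "grip": 0.04}

```text
clock: 2.22
tcp_pos: [0.4691, -0.0669, 0.0501]
orientation: [-2.607, 1.75, 0.009]
contact_force: [-0.1, -0.1, 0.4]
grip_width: 0.0402
```

Run:
```python
from h import *
d=grab('side','s1'); i=d['img'][160:300,225:410][:,:,::-1]
cv2.imwrite('pics/s1c.png',cv2.resize(i,None,fx=4,fy=4,interpolation=cv2.INTER_CUBIC))
o=get_obs();print(o['tcp_pos'],o['contact_force'])
```

```text
[ 0.4692803  -0.06697307  0.0504255 ] [-0.47189107  0.08505192 -0.27510927]
```

View pics/s1c.png

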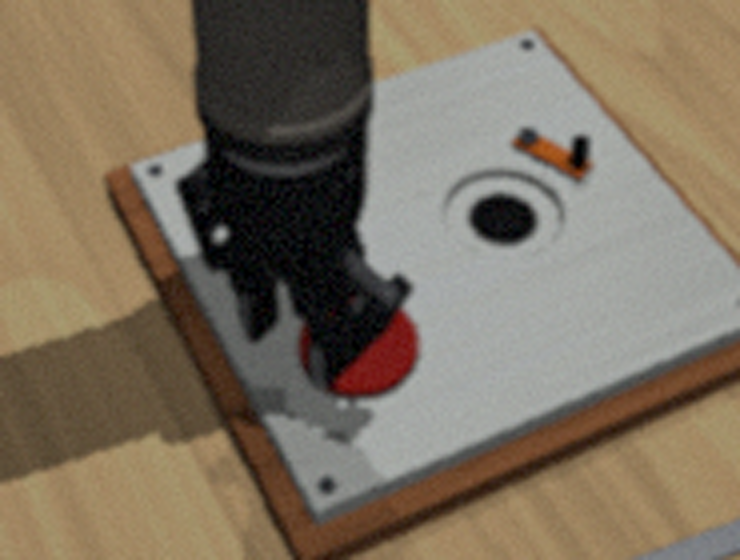

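send_rows:
  motion:
    - {"dp": [-0.002, -0.0055, 0], "rot": [0, 0, 0], "grip": 0.04}
    - {"dp": [0, 0, -0.006], "rot": [0, 0, 0], "grip": 0.04}
    - {"dp": [0, 0, -0.005], "rot": [0, 0, 0], "grip": 0.04}
    - {"dp": [0, 0, 0], "rot": [0, 0, 0], "grip": 0.04}

```text
clock: 2.78
tcp_pos: [0.4684, -0.0737, 0.0409]
orientation: [-2.605, 1.751, 0.002]
contact_force: [0.0, -0.1, -0.0]
grip_width: 0.0399
```

send_rows:
  motion:
    - {"dp": [0, 0, -0.003], "rot": [0, 0, 0], "grip": 0.04}
    - {"dp": [0, 0, -0.001], "rot": [0, 0, 0], "grip": 0.04}

```text
clock: 3.02
tcp_pos: [0.4685, -0.0736, 0.0367]
orientation: [-2.605, 1.751, 0.002]
contact_force: [-0.1, -0.8, -0.1]
grip_width: 0.0397
```

send_rows:
  motion:
    - {"dp": [0, 0, -0.002], "rot": [0, 0, 0], "grip": 0.04}

```text
clock: 3.15
tcp_pos: [0.4686, -0.0735, 0.0346]
orientation: [-2.605, 1.751, 0.002]
contact_force: [0.2, 0.4, 0.0]
grip_width: 0.0404
```

send_rows:
  motion:
    - {"dp": [0, 0, -0.002], "rot": [0, 0, 0], "grip": 0.04}

```text
clock: 3.28
tcp_pos: [0.4686, -0.0734, 0.0325]
orientation: [-2.605, 1.75, 0.002]
contact_force: [0.3, 0.1, 0.6]
grip_width: 0.0404
```

send_rows:
  motion:
    - {"dp": [0, 0, -0.0015], "rot": [0, 0, 0], "grip": 0.04}

```text
clock: 3.4
tcp_pos: [0.4686, -0.0734, 0.0308]
orientation: [-2.605, 1.75, 0.002]
contact_force: [-0.7, -0.2, 0.7]
grip_width: 0.0398
```

send_rows:
  motion:
    - {"dp": [0, 0, -0.0015], "rot": [0, 0, 0], "grip": 0.04}

```text
clock: 3.52
tcp_pos: [0.4686, -0.0734, 0.0292]
orientation: [-2.605, 1.75, 0.002]
contact_force: [-0.6, 0.4, -0.2]
grip_width: 0.0401
```

send_rows:
  motion:
    - {"dp": [0, 0, -0.0015], "rot": [0, 0, 0], "grip": 0.04}

```text
clock: 3.65
tcp_pos: [0.4686, -0.0734, 0.0276]
orientation: [-2.605, 1.75, 0.002]
contact_force: [0.7, -0.3, 0.1]
grip_width: 0.0401
```

send_rows:
  motion:
    - {"dp": [0, 0, -0.0015], "rot": [0, 0, 0], "grip": 0.04}

```text
clock: 3.78
tcp_pos: [0.4686, -0.0734, 0.026]
orientation: [-2.605, 1.751, 0.002]
contact_force: [-0.1, 0.4, -0.1]
grip_width: 0.0398
```

send_rows:
  motion:
    - {"dp": [0, 0, -0.0015], "rot": [0, 0, 0], "grip": 0.04}

```text
clock: 3.9
tcp_pos: [0.4686, -0.0734, 0.0244]
orientation: [-2.605, 1.75, 0.002]
contact_force: [-0.1, 0.2, -0.4]
grip_width: 0.0403
```

Run:
```python
from h import *
d=grab('side','s2'); i=d['img'][190:290,245:365][:,:,::-1]
cv2.imwrite('pics/s2c.png',cv2.convertScaleAbs(cv2.resize(i,None,fx=6,fy=6,interpolation=cv2.INTER_CUBIC),alpha=1.8))
```

```text
(no output)
```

View pics/s2c.png

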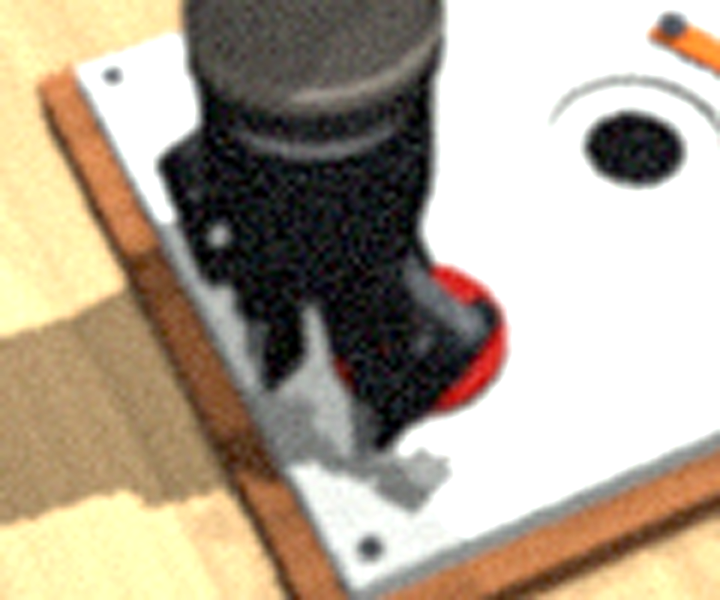

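The right fingertip shows at crop (378,445) and still seems just above the plate. The disc is undisturbed, so I'll work out the tip height.

Run:
```python
from h import *
d=np.load('pics/s2.npz')
L=np.array([-.367,.93])
for s in (1,-1):
  for z in (.024,.036,.042,.048):
    for off in (.020,.034):
      p=np.r_[np.array([.4686,-.0734])+s*L*off,z]
      u,v=proj(d,p);print(s,z,off,round((u-245)*6),round((v-190)*6))
```

```text
1 0.024 0.02 291 422
1 0.024 0.034 263 402
1 0.036 0.02 289 403
1 0.036 0.034 262 383
1 0.042 0.02 289 394
1 0.042 0.034 261 374
1 0.048 0.02 288 384
1 0.048 0.034 260 364
-1 0.024 0.02 371 481
-1 0.024 0.034 400 502
-1 0.036 0.02 370 462
-1 0.036 0.034 400 483
-1 0.042 0.02 370 453
-1 0.042 0.034 400 474
-1 0.048 0.02 370 443
-1 0.048 0.034 400 464
```

send_rows:
  motion:
    - {"dp": [0, 0, -0.002], "rot": [0, 0, 0], "grip": 0.04}

```text
clock: 4.08
tcp_pos: [0.4686, -0.0734, 0.0222]
orientation: [-2.605, 1.75, 0.002]
contact_force: [0.2, 0.1, 0.8]
grip_width: 0.0399
```

send_rows:
  motion:
    - {"dp": [0, 0, -0.0015], "rot": [0, 0, 0], "grip": 0.04}

```text
clock: 4.2
tcp_pos: [0.4686, -0.0734, 0.0206]
orientation: [-2.605, 1.75, 0.002]
contact_force: [-0.3, -0.3, 0.9]
grip_width: 0.0401
```

Run:
```python
from h import *
o=get_obs();print(o['tcp_pos'],o['contact_force'],o['joints'],o['tau'])
d=grab('wrist','w2'); i=d['img'][:,:,::-1]
print(d['fx'],d['cx'],d['cy'],(-d['R'].T@d['t']),d['R'].round(2).tolist())
cv2.imwrite('pics/w2c.png',cv2.convertScaleAbs(i,alpha=1.6))
```

```text
[ 0.46857168 -0.07342192  0.02059132] [-0.34828833 -0.26414104  0.88278081] [ 0.23252977  0.44135062 -0.24756438  2.15454487  0.19058481  0.56504718
 -1.3369036 ] [ 4.78730688e-02 -4.57034504e+01 -1.61866218e+00 -1.65718424e+01
 -1.32440278e-02  2.75079778e-02  1.19902068e-02]
309.70691628693146 321.42841050942377 197.21734211106767 [ 0.5296118  -0.0487908   0.19001185] [[0.38, -0.93, -0.0], [-0.89, -0.37, 0.26], [-0.24, -0.09, -0.97]]
```

View pics/w2c.png

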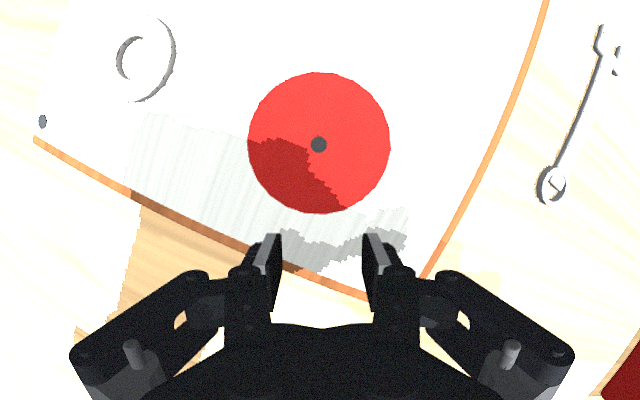

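The wrist view shows the disc centred between the fingers: dot at (318,144), fingertips at about (281,236) and (363,236), not touching the disc. The tips work out at roughly z 0.04, so I'll go on down to contact.

send_rows:
  motion:
    - {"dp": [0, 0, -0.0015], "rot": [0, 0, 0], "grip": 0.04}

```text
clock: 4.38
tcp_pos: [0.4685, -0.0734, 0.0189]
orientation: [-2.605, 1.751, 0.002]
contact_force: [-0.6, 0.1, 0.4]
grip_width: 0.04
```

send_rows:
  motion:
    - {"dp": [0, 0, -0.0015], "rot": [0, 0, 0], "grip": 0.04}

```text
clock: 4.5
tcp_pos: [0.4685, -0.0734, 0.0173]
orientation: [-2.605, 1.75, 0.002]
contact_force: [-0.3, 0.7, 0.1]
grip_width: 0.0399
```

send_rows:
  motion:
    - {"dp": [0, 0, -0.0015], "rot": [0, 0, 0], "grip": 0.04}

```text
clock: 4.62
tcp_pos: [0.4686, -0.0734, 0.0157]
orientation: [-2.605, 1.75, 0.002]
contact_force: [-0.0, 0.7, -0.2]
grip_width: 0.0398
```

send_rows:
  motion:
    - {"dp": [0, 0, -0.001], "rot": [0, 0, 0], "grip": 0.04}

```text
clock: 4.75
tcp_pos: [0.4685, -0.0734, 0.0146]
orientation: [-2.605, 1.751, 0.002]
contact_force: [-0.3, -0.5, -0.5]
grip_width: 0.0398
```

Run:
```python
from h import *
d=grab('wrist','w3'); e=grab('side','s3')
i=cv2.resize(d['img'][210:290,240:400][:,:,::-1],None,fx=5,fy=5,interpolation=cv2.INTER_CUBIC)[:300]
j=cv2.resize(e['img'][235:285,270:355][:,:,::-1],None,fx=6,fy=6,interpolation=cv2.INTER_CUBIC)[:300]
m=np.zeros((600,800,3),np.uint8); m[:300]=i[:, :800]; m[300:300+j.shape[0],:j.shape[1]]=j
cv2.imwrite('pics/m3.png',cv2.convertScaleAbs(m,alpha=1.8))
```

```text
(no output)
```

View pics/m3.png

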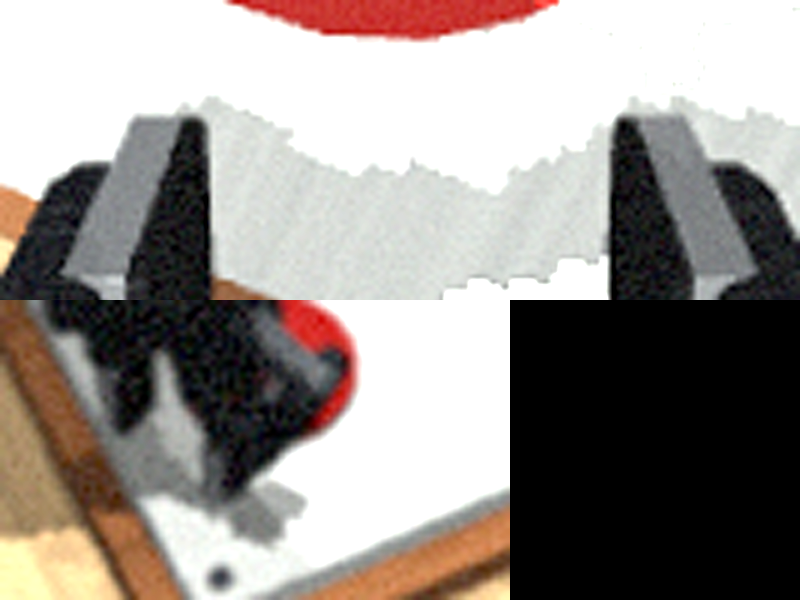

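Run:
```python
from h import *
d=np.load('pics/w3.npz'); s=np.load('pics/s3.npz')
a=ray(d,280.3,233.7,True); b=ray(d,363,233.7,True)
for z in (.03,.036,.04,.044,.05,.055):
    p=at(d,280.3,233.7,z,True);q=at(d,363,233.7,z,True)
    m=(p+q)/2-[.4685,-.0734,0]; print(z,np.linalg.norm(p-q),'fwd of tcp',m[0]*.93+m[1]*.367, 'side proj right',proj(s,q),'left',proj(s,p))
r=at(d,319+5-0,237-20,.044,True)
p=at(d,240+410/5,210+38/5,.044,True);print('disc rear',p,'(expect',np.array([.5157,-.0528])-.035*np.array([.93,.367]))
```

```text
0.03 0.04442282325735814 fwd of tcp 0.004573698999568302 side proj right (np.float64(308.9247163473157), np.float64(267.6742806724088)) left (np.float64(293.82656712482327), np.float64(257.05403475104015))
0.036 0.042692212941884224 fwd of tcp 0.006960951797889238 side proj right (np.float64(309.3089875723136), np.float64(265.2022274769525)) left (np.float64(294.7340536878306), np.float64(255.0109461339669))
0.04 0.041538472731568306 fwd of tcp 0.008552453663436429 side proj right (np.float64(309.56647619596527), np.float64(263.54577876707185)) left (np.float64(295.34297675435266), np.float64(253.64003461130844))
0.044 0.040384732521252346 fwd of tcp 0.010143955528983723 side proj right (np.float64(309.8250185580463), np.float64(261.88255125804676)) left (np.float64(295.95507413719315), np.float64(252.26197652604336))
0.05 0.03865412220577845 fwd of tcp 0.012531208327304658 side proj right (np.float64(310.2148220539752), np.float64(259.37490843957477)) left (np.float64(296.87922656485557), np.float64(250.18136687035818))
0.055 0.03721194694288352 fwd of tcp 0.014520585659238774 side proj right (np.float64(310.54149650004405), np.float64(257.27338077956585)) left (np.float64(297.65491361638476), np.float64(248.43500780567024))
disc rear [ 0.4857252  -0.06658307  0.044     ] (expect [ 0.48315  -0.065645]
```

Run:
```python
from h import *
d=np.load('pics/w2.npz')
p=at(d,247.5,143,.044,True);q=at(d,391,143,.044,True);print(p,q,np.linalg.norm(p-q)) 
print(at(d,318.5,144.5,.044,True))
print('opening',get_obs()['grip_width'], get_obs()['tcp_pos'])
# camera origin relative to tcp in tool axes
from scipy.spatial.transform import Rotation as R
print(R.from_rotvec([-2.605,1.75,.002]).as_matrix().T@((-d['R'].T@d['t'])-[.4686,-.0734,.0206]))
```

```text
[ 0.50495569 -0.02010293  0.044     ] [ 0.53093826 -0.08376002  0.044     ] 0.06875550370418719
[ 0.51675008 -0.05212225  0.044     ]
opening 0.039551727551178154 [ 0.46847138 -0.07341052  0.01459712]
[-0.00021131 -0.06613871 -0.16927508]
```

Run:
```python
from h import *
s=np.load('pics/s3.npz');F=np.array([.93,.367]);L=np.array([-.367,.93]);c=np.array([.4685,-.0734])
for z in (.015,.025,.036,.045):
  for lat in (-.02,-.028,-.034):
    print(z,lat,[tuple(int(w) for w in ((a-270)*6,(b-235)*6+300)) for f in (-.011,.011) for a,b in [proj(s,np.r_[c+F*f+L*lat,z])]])
```

```text
0.015 -0.02 [(201, 543), (240, 504)]
0.015 -0.028 [(217, 556), (256, 516)]
0.015 -0.034 [(229, 565), (268, 525)]
0.025 -0.02 [(200, 528), (240, 489)]
0.025 -0.028 [(217, 541), (256, 501)]
0.025 -0.034 [(229, 550), (268, 510)]
0.036 -0.02 [(200, 511), (239, 472)]
0.036 -0.028 [(216, 524), (256, 484)]
0.036 -0.034 [(229, 533), (269, 493)]
0.045 -0.02 [(199, 497), (239, 458)]
0.045 -0.028 [(216, 510), (256, 470)]
0.045 -0.034 [(229, 519), (269, 479)]
```

Both views put the tips at about z 0.045, so they sit well behind the reported TCP. They are still about 9 mm above the plate, so I'll keep going down until they touch.

send_rows:
  motion:
    - {"dp": [0, 0, -0.002], "rot": [0, 0, 0], "grip": 0.04}
    - {"dp": [0, 0, -0.0015], "rot": [0, 0, 0], "grip": 0.04}

```text
clock: 5.1
tcp_pos: [0.4686, -0.0734, 0.011]
orientation: [-2.605, 1.75, 0.002]
contact_force: [-0.3, 0.0, 0.2]
grip_width: 0.0401
```

send_rows:
  motion:
    - {"dp": [0, 0, -0.0015], "rot": [0, 0, 0], "grip": 0.04}

```text
clock: 5.22
tcp_pos: [0.4686, -0.0734, 0.0094]
orientation: [-2.605, 1.75, 0.002]
contact_force: [-0.0, -0.4, 0.1]
grip_width: 0.0397
```

send_rows:
  motion:
    - {"dp": [0, 0, -0.0015], "rot": [0, 0, 0], "grip": 0.04}

```text
clock: 5.35
tcp_pos: [0.4686, -0.0734, 0.0078]
orientation: [-2.605, 1.75, 0.002]
contact_force: [0.7, 0.1, -0.1]
grip_width: 0.0401
```

send_rows:
  motion:
    - {"dp": [0, 0, -0.0015], "rot": [0, 0, 0], "grip": 0.04}

```text
clock: 5.48
tcp_pos: [0.4687, -0.0735, 0.0071]
orientation: [-2.605, 1.751, 0.002]
contact_force: [-7.5, 1.3, 31.7]
grip_width: 0.0402
```

send_rows:
  motion:
    - {"dp": [0, 0, -0.001], "rot": [0, 0, 0], "grip": 0.04}

```text
clock: 5.6
tcp_pos: [0.4686, -0.0735, 0.0072]
orientation: [-2.606, 1.751, 0.002]
contact_force: [-5.2, 0.3, 19.1]
grip_width: 0.0402
```

send_rows:
  motion:
    - {"dp": [0, 0, -0.001], "rot": [0, 0, 0], "grip": 0.04}

```text
clock: 5.72
tcp_pos: [0.4686, -0.0735, 0.0072]
orientation: [-2.606, 1.752, 0.001]
contact_force: [-4.2, 1.6, 15.4]
grip_width: 0.0403
```

send_rows:
  motion:
    - {"dp": [0, 0, 0.003], "rot": [0, 0, 0], "grip": 0.04}
    - {"dp": [0.0037, 0.0015, 0], "rot": [0, 0, 0], "grip": 0.04}
    - {"dp": [0.0056, 0.0023, 0], "rot": [0, 0, 0], "grip": 0.04}
    - {"dp": [0.0056, 0.0023, 0], "rot": [0, 0, 0], "grip": 0.04}
    - {"dp": [0.0056, 0.0023, 0], "rot": [0, 0, 0], "grip": 0.04}

```text
clock: 6.35
tcp_pos: [0.4901, -0.0647, 0.01]
orientation: [-2.606, 1.752, 0.002]
contact_force: [-0.6, -0.4, -0.4]
grip_width: 0.0398
```

send_rows:
  motion:
    - {"dp": [0.0074, 0.003, 0], "rot": [0, 0, 0], "grip": 0.04}
    - {"dp": [0.0074, 0.003, 0], "rot": [0, 0, 0], "grip": 0.04}
    - {"dp": [0.0074, 0.003, 0], "rot": [0, 0, 0], "grip": 0.04}
    - {"dp": [0.0074, 0.003, 0], "rot": [0, 0, 0], "grip": 0.04}
    - {"dp": [0.0074, 0.003, 0], "rot": [0, 0, 0], "grip": 0.04}
    - {"dp": [0.0074, 0.003, 0], "rot": [0, 0, 0], "grip": 0.04}
    - {"dp": [0.0074, 0.003, 0], "rot": [0, 0, 0], "grip": 0.04}
    - {"dp": [0.0074, 0.003, 0], "rot": [0, 0, 0], "grip": 0.04}
    - {"dp": [0.0074, 0.003, 0], "rot": [0, 0, 0], "grip": 0.04}

```text
clock: 7.48
tcp_pos: [0.5613, -0.0357, 0.0098]
orientation: [-2.607, 1.752, 0.003]
contact_force: [-0.6, -0.6, 0.3]
grip_width: 0.0403
```

Run:
```python
from h import *
d=grab('wrist','w4'); i=d['img'][:,:,::-1]
cv2.imwrite('pics/w4c.png',cv2.convertScaleAbs(i,alpha=1.4))
hsv=cv2.cvtColor(i,cv2.COLOR_BGR2HSV); m=((hsv[...,0]<6)|(hsv[...,0]>174))&(hsv[...,1]>150)&(hsv[...,2]>40)
v,u=np.nonzero(m);k=(abs(u-320)<130)&(v<300);print(u[k].min(),u[k].max(),v[k].min(),v[k].max())
```

```text
246 396 97 246
```

View pics/w4c.png

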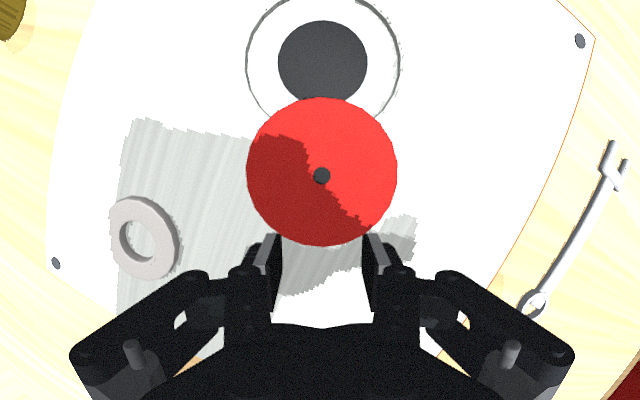

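Wrist view: the disc sits in the finger cradle with its dot at (321.5,175). The recess is dead ahead, with its floor circle at (323,61). Nine pictures viewed so far.

Run:
```python
from h import *
d=np.load('pics/w4.npz'); p=at(d,321.5,175.5,.044,True);q=at(d,323,61,.028,True)
print(p,q,'mouth',(at(d,245,62,.036,True)+at(d,400.5,62,.036,True))/2, q-p,np.linalg.norm((q-p)[:2]), p-get_obs()['tcp_pos'])
```

```text
[ 0.59823793 -0.02052059  0.044     ] [ 0.64791365 -0.00097317  0.028     ] mouth [ 0.64733583 -0.00108282  0.036     ] [ 0.04967572  0.01954742 -0.016     ] 0.053383322094865154 [0.0355637  0.01445322 0.03403563]
```

send_rows:
  motion:
    - {"dp": [0.0056, 0.0022, 0], "rot": [0, 0, 0], "grip": 0.04}
    - {"dp": [0.0056, 0.0022, 0], "rot": [0, 0, 0], "grip": 0.04}
    - {"dp": [0.0056, 0.0022, 0], "rot": [0, 0, 0], "grip": 0.04}
    - {"dp": [0.0056, 0.0022, 0], "rot": [0, 0, 0], "grip": 0.04}
    - {"dp": [0.0056, 0.0022, 0], "rot": [0, 0, 0], "grip": 0.04}
    - {"dp": [0.0056, 0.0022, 0], "rot": [0, 0, 0], "grip": 0.04}
    - {"dp": [0.0056, 0.0022, 0], "rot": [0, 0, 0], "grip": 0.04}
    - {"dp": [0.0028, 0.0011, 0], "rot": [0, 0, 0], "grip": 0.04}
    - {"dp": [0.0028, 0.0011, 0], "rot": [0, 0, 0], "grip": 0.04}

```text
clock: 8.65
tcp_pos: [0.6104, -0.0162, 0.0098]
orientation: [-2.606, 1.751, 0.001]
contact_force: [-0.1, 0.4, -0.1]
grip_width: 0.0401
```

```bash
cat > red.py <<'E'
from h import *
import sys
d=grab('wrist',sys.argv[1]); i=d['img'][:,:,::-1]
hsv=cv2.cvtColor(np.ascontiguousarray(i),cv2.COLOR_BGR2HSV); m=((hsv[...,0]<6)|(hsv[...,0]>174))&(hsv[...,1]>150)&(hsv[...,2]>40)
v,u=np.nonzero(m);k=(abs(u-320)<130)&(v<300);print(u[k].min(),u[k].max(),v[k].min(),v[k].max())
e=[at(d,(u[k].min()+u[k].max())/2,(v[k].min()+v[k].max())/2,z,True).round(4)[:2] for z in (.036,.04,.044)]
print(e, get_obs()['tcp_pos'])
cv2.imwrite(f'pics/{sys.argv[1]}c.png',cv2.convertScaleAbs(i,alpha=1.4))
E
python3 red.py w5
```

```text
250 393 101 241
[array([ 0.6478, -0.0007]), array([ 6.485e-01, -5.000e-04]), array([ 6.491e-01, -2.000e-04])] [ 0.61089346 -0.01583963  0.0098345 ]
```

The disc's width fell from 150 to 143 px and its centre matches the recess, so it has dropped in. I'll back off, lift and turn towards the knob.

send_rows:
  motion:
    - {"dp": [-0.0056, -0.0022, 0], "rot": [0, 0, 0], "grip": 0.04}
    - {"dp": [-0.003, -0.001, 0.02], "rot": [0, 0, 0], "grip": 0.04}
    - {"dp": [0, 0, 0.03], "rot": [0, 0, 0], "grip": 0.04}
    - {"dp": [0.01, 0.003, 0.01], "rot": [0, 0, 0.166], "grip": 0.04}
    - {"dp": [0.015, 0.004, 0], "rot": [0, 0, 0.166], "grip": 0.04}
    - {"dp": [0.018, 0.004, 0], "rot": [0, 0, 0.166], "grip": 0.04}
    - {"dp": [0.018, 0.004, 0], "rot": [0, 0, 0.166], "grip": 0.04}
    - {"dp": [0.018, 0.004, 0], "rot": [0, 0, 0.166], "grip": 0.04}
    - {"dp": [0.018, 0.004, 0], "rot": [0, 0, 0.166], "grip": 0.04}
    - {"dp": [0, 0, 0], "rot": [0, 0, 0], "grip": 0.04}

```text
clock: 9.95
tcp_pos: [0.7011, 0.0011, 0.0853]
orientation: [-3.13, 0.249, -0.014]
contact_force: [-0.7, -0.4, 0.5]
grip_width: 0.0401
```

Run:
```python
from h import *
w=grab('wrist','w6')
t=grab('top','t6'); s=grab('side','s6'); print(get_obs())
i=cv2.resize(w['img'][100:340,160:480][:,:,::-1],None,fx=1.25,fy=1.25)
j=cv2.resize(s['img'][170:260,290:410][:,:,::-1],None,fx=3.333,fy=3.333,interpolation=cv2.INTER_CUBIC)
m=np.zeros((600,800,3),np.uint8); m[:300,:400]=i[:300,:400]; m[:300,400:]=j[:300,:400]
f=w['img'][:,:,::-1]; m[300:,:480]=cv2.resize(f,(480,300))
cv2.imwrite('pics/m6.png',cv2.convertScaleAbs(m,alpha=1.5))
```

```text
{'clock': 10.1, 'joints': array([ 0.22736554,  0.67590708, -0.47608812,  1.56823976,  0.35509352,
        0.97664769, -0.51822238]), 'qvel': array([-0.0029801 ,  0.00189336,  0.00247893,  0.00773415,  0.0027964 ,
       -0.00100032,  0.00875158]), 'tau': array([ 2.78317585e-02, -6.57971120e+01, -7.58153290e+00, -2.49606729e+01,
        2.79483333e-02, -4.19199828e-02,  1.82152272e-02]), 'tcp_pos': array([0.69952703, 0.00070295, 0.08465824]), 'orientation': array([-3.13112471,  0.25206461, -0.01180086]), 'contact_force': array([-0.16417919, -0.12897911, -0.28532976]), 'moment': array([ 0.01663791,  0.0114559 , -0.00906254]), 'grip_width': 0.04022136622757252}
```

View pics/m6.png

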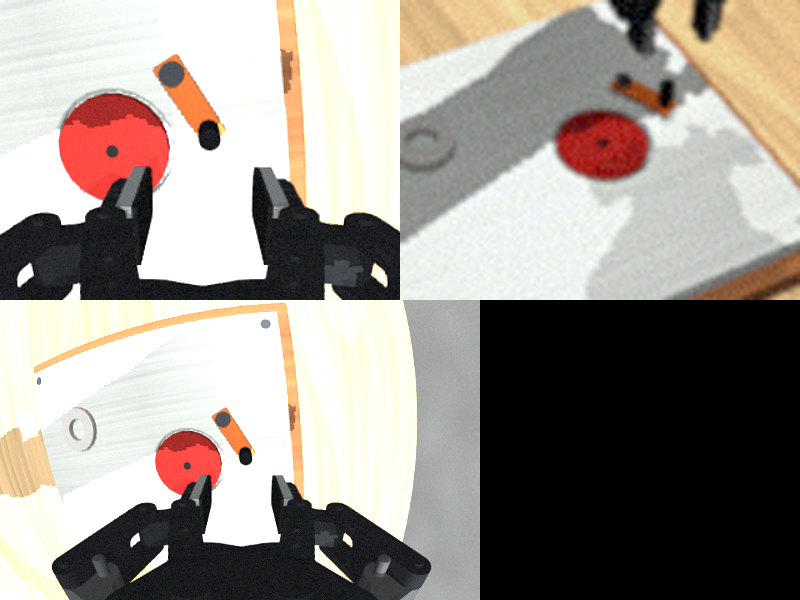

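The insert lies flush in the recess, with an even thin gap around it in both views. The knob top is at wrist pixel (327,210), with the keeper still open.

Run:
```python
from h import *
d=np.load('pics/w6.npz')
for c in ((209,140),(209,126)):
    for z in (.043,.065): print(c,z,at(d,160+c[0]/1.25,100+c[1]/1.25,z,True))
print('pivot',at(d,160+171/1.25,100+73/1.25,.046,True),'insert dot',at(d,160+112/1.25,100+151/1.25,.036,True))
```

```text
(209, 140) 0.043 [ 0.70583297 -0.0013336   0.043     ]
(209, 140) 0.065 [0.70631737 0.00566445 0.065     ]
(209, 126) 0.043 [0.70710549 0.00690872 0.043     ]
(209, 126) 0.065 [0.70745767 0.01305038 0.065     ]
pivot [0.69136208 0.04057228 0.046     ] insert dot [ 0.64645242 -0.00125941  0.036     ]
```

send_rows:
  motion:
    - {"dp": [0.002, 0.006, -0.01], "rot": [0, 0, 0], "grip": 0.04}
    - {"dp": [0, 0, -0.015], "rot": [0, 0, 0], "grip": 0.04}
    - {"dp": [0, 0, -0.015], "rot": [0, 0, 0], "grip": 0.04}
    - {"dp": [0, 0, -0.012], "rot": [0, 0, 0], "grip": 0.04}
    - {"dp": [0, 0, -0.007], "rot": [0, 0, 0], "grip": 0.04}
    - {"dp": [0, 0, 0], "rot": [0, 0, 0], "grip": 0.04}

```text
clock: 10.85
tcp_pos: [0.6987, 0.0066, 0.02]
orientation: [3.13, -0.256, 0.006]
contact_force: [-0.0, 0.4, -0.2]
grip_width: 0.04
```

send_rows:
  motion:
    - {"dp": [-0.0063, 0.0013, 0.001], "rot": [0, 0, 0], "grip": 0.04}
    - {"dp": [-0.0048, -0.0016, 0], "rot": [0, 0, 0], "grip": 0.04}
    - {"dp": [-0.0048, -0.0016, 0], "rot": [0, 0, 0], "grip": 0.04}
    - {"dp": [-0.005, -0.0003, 0], "rot": [0, 0, 0], "grip": 0.04}
    - {"dp": [-0.005, -0.0003, 0], "rot": [0, 0, 0], "grip": 0.04}

```text
clock: 11.48
tcp_pos: [0.6734, 0.0028, 0.0229]
orientation: [3.129, -0.258, 0.013]
contact_force: [1.6, -0.6, -1.5]
grip_width: 0.04
```

send_rows:
  motion:
    - {"dp": [-0.005, 0.0018, -0.001], "rot": [0, 0, 0], "grip": 0.04}
    - {"dp": [-0.005, 0.0018, 0], "rot": [0, 0, 0], "grip": 0.04}
    - {"dp": [-0.0044, 0.0023, 0], "rot": [0, 0, 0], "grip": 0.04}
    - {"dp": [-0.0044, 0.0023, 0], "rot": [0, 0, 0], "grip": 0.04}

```text
clock: 11.98
tcp_pos: [0.6535, 0.0111, 0.0224]
orientation: [3.129, -0.259, 0.015]
contact_force: [1.0, -1.5, 0.1]
grip_width: 0.0403
```

Now the last stretch to the stop, in small steps while watching the force.

send_rows:
  motion:
    - {"dp": [-0.0025, 0.0026, 0], "rot": [0, 0, 0], "grip": 0.04}
    - {"dp": [-0.002, 0.002, 0], "rot": [0, 0, 0], "grip": 0.04}

```text
clock: 12.22
tcp_pos: [0.6489, 0.0159, 0.0225]
orientation: [3.128, -0.258, 0.016]
contact_force: [6.3, -4.1, -2.3]
grip_width: 0.0402
```

send_rows:
  motion:
    - {"dp": [-0.001, 0.001, 0], "rot": [0, 0, 0], "grip": 0.04}

```text
clock: 12.35
tcp_pos: [0.649, 0.0159, 0.0226]
orientation: [3.128, -0.259, 0.019]
contact_force: [5.4, -5.0, -3.4]
grip_width: 0.0402
```

send_rows:
  motion:
    - {"dp": [-0.001, 0.001, 0], "rot": [0, 0, 0], "grip": 0.04}

```text
clock: 12.48
tcp_pos: [0.6492, 0.0159, 0.0226]
orientation: [3.127, -0.261, 0.022]
contact_force: [5.9, -2.7, -4.1]
grip_width: 0.0401
```

The force has risen and the tool has stalled at the predicted stop position. I'll release, lift clear and look.

send_rows:
  motion:
    - {"dp": [-0.0055, 0.001, 0], "rot": [0, 0, 0], "grip": 0.04}

```text
clock: 12.6
tcp_pos: [0.6487, 0.0162, 0.0231]
orientation: [3.128, -0.262, 0.038]
contact_force: [22.1, -1.5, -14.8]
grip_width: 0.0397
```

That was the wrong direction: it pressed harder against the stop, 22 N, still harmless. The pushing finger is on the knob's +x side, so I'll back off towards +x.

send_rows:
  motion:
    - {"dp": [0.005, -0.001, 0], "rot": [0, 0, 0], "grip": 0.04}
    - {"dp": [0.003, 0, 0], "rot": [0, 0, 0], "grip": 0.04}
    - {"dp": [0, 0, 0.01], "rot": [0, 0, 0], "grip": 0.04}

```text
clock: 12.98
tcp_pos: [0.6555, 0.0163, 0.0323]
orientation: [3.129, -0.261, 0.032]
contact_force: [0.8, -0.2, -0.3]
grip_width: 0.0403
```

send_rows:
  motion:
    - {"dp": [0, 0, 0.03], "rot": [0, 0, 0], "grip": 0.04}
    - {"dp": [0, 0, 0.04], "rot": [0, 0, 0], "grip": 0.04}
    - {"dp": [0, -0.02, 0.05], "rot": [0, 0, 0], "grip": 0.04}
    - {"dp": [0, -0.04, 0.04], "rot": [0, 0, 0], "grip": 0.04}
    - {"dp": [0, -0.05, 0], "rot": [0, 0, 0], "grip": 0.04}
    - {"dp": [0, -0.05, 0], "rot": [0, 0, 0], "grip": 0.04}
    - {"dp": [0, -0.05, 0], "rot": [0, 0, 0], "grip": 0.04}
    - {"dp": [0, -0.05, 0], "rot": [0, 0, 0], "grip": 0.04}
    - {"dp": [0, -0.03, 0], "rot": [0, 0, 0], "grip": 0.04}
    - {"dp": [0, 0, 0], "rot": [0, 0, 0], "grip": 0.04}

```text
clock: 14.22
tcp_pos: [0.6495, -0.2747, 0.2055]
orientation: [-3.13, 0.244, -0.031]
contact_force: [0.1, -0.1, -0.9]
grip_width: 0.04
```

Run:
```python
from h import *
t=grab('top','t7'); s=grab('side','s7')
i=cv2.resize(t['img'][140:220,290:390][:,:,::-1],None,fx=5,fy=5,interpolation=cv2.INTER_CUBIC)
m=np.zeros((600,800,3),np.uint8); m[:400,:500]=i
m[:,500:][:187,:300]=cv2.resize(t['img'][:,:,::-1],(300,187)); m[200:387,500:]=cv2.resize(s['img'][:,:,::-1],(300,187))
j=cv2.resize(s['img'][180:240,300:410][:,:,::-1],None,fx=3.3,fy=3.3,interpolation=cv2.INTER_CUBIC); m[400:400+j.shape[0],:j.shape[1]]=j
cv2.imwrite('pics/m7.png',cv2.convertScaleAbs(m,alpha=1.4))
o=get_obs();print(o['tcp_pos'],o['contact_force'])
```

```text
[ 0.65042393 -0.27057361  0.20569561] [0.16389609 1.17394566 0.431941  ]
```

View pics/m7.png

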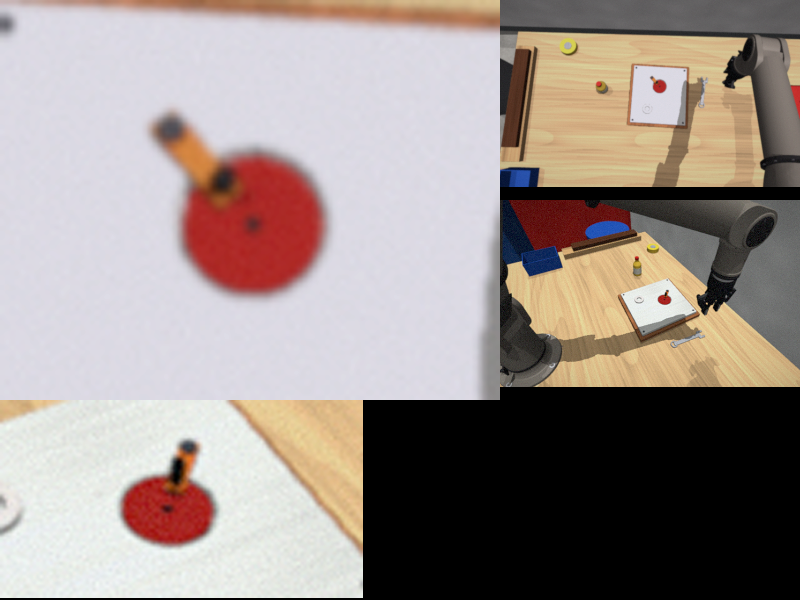

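The last picture shows the insert flush, with its dot at crop (253,225). The keeper runs from its pivot at (170,128) past the knob at (222,180) straight towards the dot, so it is closed over the insert. The ring, bottle and spanner have not moved, and the arm is clear.

```bash
python3 -c "
from bench import hand_in; print(hand_in())"
```

```text
the job is handed in; nothing more can be done
None
```

The red insert lies flush in the recess and the keeper is closed over it. I handed the job in at about 14 s of robot time.

- **Insert:** I pushed it across the plate with the two fingertips, 40 mm apart and behind its rim, until it dropped in. The later pictures show its top level with the plate and its dot within about 1 mm of the recess centre.
- **Keeper:** I swept it round by the knob. The tool stalled within 1 mm of the position predicted for the stop. The last picture shows the bar pointing at the insert's dot.
- **Other things:** the ring, glue bottle and spanner look unmoved, judged by eye from the pictures. The arm ended clear of everything.

Three things disagreed or went wrong:
- **Fingertip height:** at 40 mm opening, the fingertips touched the plate with the reported TCP about 29 mm below its top, more than the description suggested. I set the heights from that touch and the cameras instead.
- **Finding the plate:** feeling for the plate with the tips gave a brief 32 N.
- **Wrong direction at the stop:** my first move to let go of the knob went the wrong way and pushed it against its stop with about 27 N for one row. The keeper showed no harm or displacement afterwards.

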